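# Take the tested power-supply board out of its test fixture and hold it over the reader

### The job

The test of the power-supply board is finished. Swing the clear lid of the grey test fixture fully open by its red handle, then lift the board straight up off its two locating pins and hold it level and still about 10 cm above its seat, still over the fixture, so that the reader lens in the fixture's floor can read its underside. The program finishes while the board is being held there; keep the board level the whole way and leave the other things on the table where they are.

Things in the scene. Friction and masses are not known exactly. Their poses are not given: they have to be found in the camera images.
- seat (a point): Middle of the board's seat, 44 mm above the table: the board's underside rests here at the start. Fixture: grey box 158 x 176 mm, fixed; black nest plate on top at 38 mm, reader lens in its middle. Axes: z up, x from front (handle) to back (hinge), y along the hinge. Two 5 mm steel locating pins at x, y = (-36, -56) and (36, 56) mm end 17 mm above the seat, in 8 mm holes of the board.
- lid_hinge (a point): Middle of the lid's hinge line, which runs along the fixture's y; 75 mm behind the seat point (+x) and 50 mm above the table. Same axes as the seat.
- lid (a joint): Lid angle, rad: 0 shut (plate level), growing as the handle side rises; end stop at 1.4 = fully open. Stiff friction hinge: the lid (0.26 kg) stays where it is left and takes about 3 N at the handle to swing. Starts 0 to 0.25 (shut or ajar). Clear plate 152 mm wide in a metal frame, hold-down rods below; open, it stands upright behind the hinge line, 210 mm high.
- handle (a point): Middle of the grip bar of the lid's red U-shaped pull handle: round bar 12 mm thick along the fixture's y, with a 37 mm gap to the lid's front edge behind it, 60 mm clear between its two legs. Lid shut: 110 mm in front of the seat point, 103 mm above the table; it swings up and back on a 192 mm radius about the hinge line (240 mm high when open) and can be pinched from above all the way.
- transformer (a point): Centre of the metal transformer fixed on the board, 26 mm above the board's underside, 25 mm off the board's middle towards -y. z is the board's normal, x and y as the seat's at the start. 48 mm wide along y (flat sides, best grip, 34 mm room to two 40 mm high relays on +y), 56 along x, 42 high.
- psu: The power-supply board: green plate 90 (x) x 130 (y) x 5 mm with transformer and two relays, about 0.4 kg in all; origin in the middle of its underside; it balances about 17 mm to +y of the transformer's centre.
- fixture: The grey test fixture; origin on the table under the seat point, axes as the seat's.
- meter: Yellow and grey hand multimeter, 142 x 68 x 41 mm, loose bystander, origin under its middle.
- red_driver: Red-handled screwdriver lying on the table, 28 x 200 x 28 mm, long along its y, loose bystander, origin under its middle.
- cutters: Blue side cutters lying on the table, 53 x 136 x 14 mm, loose bystander.
- fuses: Pale yellow small box, 40 x 60 x 22 mm, loose bystander.
- yellow_tape: Yellow roll of tape lying flat, 68 mm across, 18 mm high, loose bystander.
- blue_marker: White marker with a blue cap lying on the table, 21 x 135 x 18 mm, loose bystander.
- adapter: White plug adapter, 56 x 36 x 28 mm, loose bystander.

How it is judged (in metres and radians):
On the way, in this order (a step that is already met when the one before it is completed fails the run):
1. the lid is fully open while the board still lies on its seat (value of joint lid above 1.25 rad and z of transformer in the frame of seat below 0.034 m and horizontal distance between transformer and seat below 0.03 m), for 0.2 s.
2. the board is lifted clear of its locating pins, level and over the fixture, with the lid open (value of joint lid above 1.25 rad and z of transformer in the frame of seat above 0.055 m and horizontal distance between transformer and seat below 0.06 m and angle between transformer's own z axis and vertical below 0.2 rad), for 0.1 s.
At the end, for the whole second after the job is handed in: The board is held by the fingers alone, its underside 70 to 140 mm above its seat, the transformer within 60 mm sideways of the seat's middle, tilted under 0.1 rad and still (under 15 mm/s, 0.08 rad/s); the lid is open beyond 1.25 rad (value of joint lid above 1.25 rad and z of transformer in the frame of seat between 0.096 and 0.166 m and horizontal distance between transformer and seat below 0.06 m and angle between transformer's own z axis and vertical below 0.1 rad and linear speed of psu below 0.015 m/s and angular speed of psu below 0.08 rad/s and contact force between psu and the fingers above 1 N and contact force between psu and fixture below 0.1 N); the arm keeps its last pose, push and grip.
It fails at once if the board is tipped by more than 0.3 rad (17 degrees) (angle between transformer's own z axis and vertical above 0.3 rad).
It fails at once if a bystander is moved by more than 20 mm (distance of any of meter, red_driver, cutters, fuses, yellow_tape, blue_marker, adapter from where it was at the start of the episode above 0.02 m).
It also fails if it takes over 45 s, if anything falls off the work surface, if the arm or the gripper's body presses on something with over 40 N, if the wrist force passes 120 N, or if a joint passes its speed limit or range.

### The arm

A 6-joint arm with a two-finger parallel gripper is mounted at the origin on a cart in front of the work surface, level with it; the furniture and walls round the work are solid. World frame = base frame: x ahead of the robot, y to its left, z up, the work surface at z = 0. Lengths are in mm, angles in rad, forces in N, time in s.
With the tool pointing down it reaches from about 350 to 775 mm from the base axis. Payload 7.3 kg.
Tool frame: the origin (TCP) lies midway between the tips of the shut fingers; the grasp point (between the pads) lies 19 mm behind it; z points along the fingers, y is the line along which they close (so a half turn about z gives the same grasp; the last joint's range is limited). The gripper opens to 92 mm and grips with 3 to 60 N. Pads are 19 mm wide; open, the fingers measure 130 mm over their backs; the gripper's body (75 mm by 190 mm) begins 47 mm behind the grasp point.
Start: joints at [-1.335, 0.342, 1.524, -0, 1.275, -0.146], TCP at [195.634, -487.209, 226.741] pointing down, gripper open.
Joint ranges: [-2.53, 2.53], [-0.77, 2.02], [0.04, 2.7], [-1, 4.14], [0.28, 2.66], [-3.11, 3.11]. Speed limits (rad/s): [2.57, 2.57, 3.14, 3.14, 3.14, 3.14].

### API

Orientations are given as [roll, pitch, yaw] about the fixed x, y, z axes, in that order (R = Rz(yaw) Ry(pitch) Rx(roll)).
In Python, from plant import get_obs, capture, camera_model, close_job, search_frame, regions_of, pinpoint gives the robot as it stands. The module is installed in compiled form; this text tells all that it offers.
- The arm moves only by the shell command python3 -m pendant 'ROWS'. ROWS is JSON, one flat list of numbers, 7 for each row, row after row: the shift along the tool's x, y, z in units of 30 mm (1.0 is 30 mm), then the turn, a rotation vector about the tool's x, y, z in units of 4 degrees (1.0 is 4 degrees), then the closure, from -1 (fully open) to 1 (shut), so that 0 is half open. In form: [dx, dy, dz, wx, wy, wz, gripper, dx, dy, dz, wx, wy, wz, gripper, ...]. A call has 1 to 12 rows; each row shifts and turns the commanded pose from where the row before left it, along the tool's axes as they then stand; what a row does not reach is not made up. A row lasts 1/10 s, in which the tool goes at most 50 mm and 8.59 degrees, less where a joint would pass 70% of its speed; a pose out of reach is approached as far as the arm can. A call with a number of a shift or a turn outside -1 to 1 is refused whole. A call with a gripper value outside its range is refused whole. The fingers move at their own pace and stop on an object; the grip force is fixed at half the most. Time passes only in rows, so rows that do not move let the fingers close. It gives the time, the measured TCP pose, the force, the opening and the grip force at its end, in the units of the state.
- get_obs(): the state, without advancing time (a new reading comes with each control period).
- capture(name): name is "scene" or "top"; returns the picture (480x640x3 uint8, red, green, blue); there is no depth.
- camera_model(name): a dict with "fov_y" (degrees; the focal length in pixels is half the picture's height over the tangent of half this angle, whatever the lens; pixels are square), "cx", "cy" (the principal point, pixels), "pose" (4x4, takes a point from camera to world coordinates). Camera axes: x right, y up, looking along -z (the intrinsics and any distortion apply to the point x, -y, -z); pixel columns grow to the right and rows downward; lengths in mm; the calibration is good to about 2 mm. A picture is of the moment at which its call begins. camera_model takes no time and is no camera call.
- close_job(): hands the job in; it is judged then, once.
Trained networks look in the newest picture that a camera, given by its name, has taken for a name from the list of things; names that differ only in an ending like _2 or _b are one class to them, and where a whole thing is asked for, a point or a joint stands for the part that bears it (a point fixed in the world has none). Each returns a list of dicts, best first, with "score" (0 to 1); they miss things now and then, are a little off and sometimes report something else, mostly with a low value. They report only what shows in the picture. A call takes as long as a camera call.
- search_frame(camera, thing): "location" ([column, row] in pixels, amid what is visible of it).
- regions_of(camera, thing): "pixels" (480x640 bool, what is visible of it) and "location" ([column, row] in pixels, amid what is visible of it).
- pinpoint(camera, thing): "location" ([column, row] in pixels: a listed point, or the origin of a listed thing).
The state is a dict: "time": time; "joint_positions": joint angles; "dq": joint speeds; "tau": joint torques, N m; "tool_pos": TCP position; "tcp_rot": TCP orientation; "contact_force": force on the tool from outside, world axes, zero at the start; "moment": the same for the moment, N m; "grip_width": finger opening in mm; "finger_force": force on a finger pad.
Only numpy, scipy, OpenCV 4.12 (cv2) and the standard library are available. Lean on these libraries where they do the work, as an engineer would, in place of code of your own. Each camera call takes 0.05 s, during which the arm holds its last target. There are 200 camera calls.

## Working session

There is one attempt and no reset: what is moved stays moved. The work goes in short steps, Python scripts to look and compute and a shell command to move; the robot and the scene stay as the last step left them, time stands still between calls to the robot, and variables do not carry over. Pictures are saved under pics/ and viewed, at most 10 in all, crops included, and the job is handed in when it is done.

```bash
mkdir -p pics; cat > h.py <<'E'
import numpy as np, cv2
from plant import *
def ray(cam,px):
    m=camera_model(cam); f=240/np.tan(np.radians(m['fov_y']/2)); P=np.array(m['pose'])
    d=P[:3,:3]@np.array([(px[0]-m['cx'])/f,-(px[1]-m['cy'])/f,-1]); return P[:3,3],d
def atz(cam,px,z):
    o,d=ray(cam,px); return o+d*(z-o[2])/d[2]
def tri(l):
    A=np.zeros((3,3));b=np.zeros(3);R=[ray(*x) for x in l]
    for o,d in R:
        d=d/np.linalg.norm(d);M=np.eye(3)-np.outer(d,d);A+=M;b+=M@o
    p=np.linalg.solve(A,b)
    return p,[np.linalg.norm(np.cross(p-o,d/np.linalg.norm(d))) for o,d in R]
def proj(cam,p):
    m=camera_model(cam); f=240/np.tan(np.radians(m['fov_y']/2)); q=np.linalg.inv(np.array(m['pose']))@np.append(p,1)
    return np.array([m['cx']-f*q[0]/q[2],m['cy']+f*q[1]/q[2]])
E
python3 - <<'E'
from h import *
np.set_printoptions(precision=1,suppress=True)
ims=[]
for c in('scene','top'):
    i=capture(c); cv2.imwrite(f'pics/{c}0.png',i[:,:,::-1]); m=camera_model(c); print(c,m['fov_y'],m['cx'],m['cy'],{k:v for k,v in m.items() if k not in('pose','fov_y','cx','cy')},np.array(m['pose'])[:3].tolist())
for n in('seat','lid_hinge','handle','transformer','fixture','psu','meter','red_driver','cutters','fuses','yellow_tape','blue_marker','adapter'):
    r={c:pinpoint(c,n)[:2] for c in('scene','top')}
    for c in r: print(n,c,[(np.round(x['location'],1).tolist(),round(x['score'],2)) for x in r[c]])
    if r['scene'] and r['top']: print('   ',*tri([(c,r[c][0]['location']) for c in r]))
print(get_obs())
E
```

```text
scene 52.337224730174384 317.3436496115215 246.03195503684108 {} [[-0.46691382146434657, 0.5787323129865674, -0.6686257497515169, -379.6043092934422], [-0.8842312982456254, -0.2959307112799539, 0.361330908343303, 628.7268066604278], [0.011246978634998248, 0.7599302099709936, 0.6499073637411916, 1013.457304407174]]
top 54.8012535221089 313.7475351075371 235.170432395615 {} [[0.029216901699481306, 0.9905306329352338, -0.13414707552536495, 389.7988711879227], [-0.9993683660477654, 0.031662742545553485, 0.016135045011207935, 147.43092768426396], [0.020229720662988823, 0.13359092765386096, 0.990830067393233, 1296.3525051664822]]
seat scene [([268.6, 296.9], 0.96), ([397.0, 230.7], 0.34)]
seat top []
lid_hinge scene [([243.6, 288.6], 0.66)]
lid_hinge top []
handle scene [([300.5, 285.3], 0.65)]
handle top [([257.0, 289.7], 0.77)]
    [402.5 259.2 145.7] [np.float64(6.120063679403087), np.float64(6.1200636794029535)]
transformer scene [([271.7, 284.3], 0.89), ([243.8, 288.0], 0.24)]
transformer top []
fixture scene [([270.1, 310.5], 0.88)]
fixture top [([243.7, 259.6], 0.76), ([401.9, 180.0
[... 1238 characters left out ...]
([465.4, 311.7], 0.55)]
    [ 361.3 -302.2   11.2] [np.float64(4.984644759324807), np.float64(4.984644759324742)]
adapter scene [([356.0, 217.7], 0.5)]
adapter top [([387.8, 234.6], 0.49), ([400.1, 179.0], 0.45)]
    [564.8 -36.7 145.6] [np.float64(23.941064051766748), np.float64(23.941064051766904)]
{'time': 1.4, 'joint_positions': array([-1.3,  0.3,  1.5,  0. ,  1.3, -0.1]), 'dq': array([ 0.,  0.,  0.,  0., -0.,  0.]), 'tau': array([  0. , -43.1, -24.4,   0.1,   0. ,  -0. ]), 'tool_pos': array([ 195.6, -487.2,  226.7]), 'tcp_rot': array([ 3.1, -0. ,  0.4]), 'contact_force': array([ 0.7,  0.3, -0.7]), 'moment': array([-0.1, -0. ,  0. ]), 'finger_force': 0.0, 'grip_width': 92.00267225335394}
```

View pics/scene0.png

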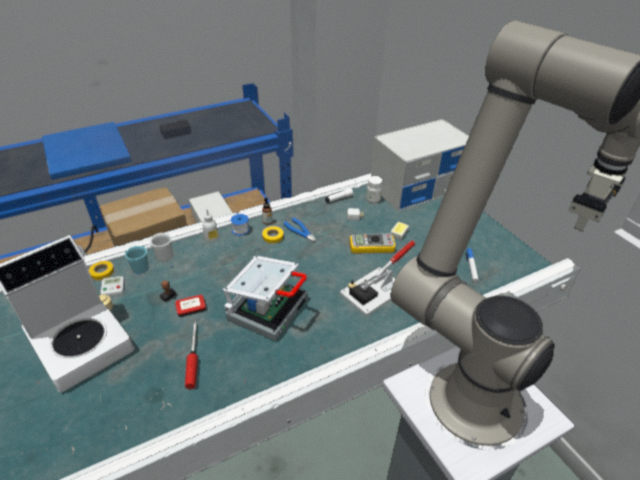

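View pics/top0.png

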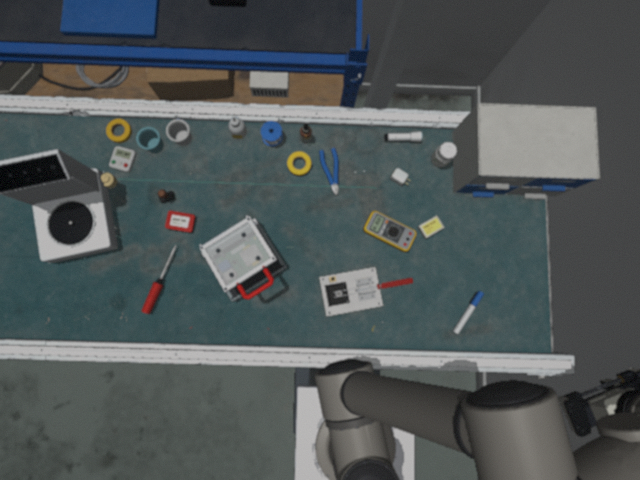

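The scene view shows the fixture at about (265,300), its lid ajar and the red handle at (293,285). In the top view the fixture is at (240,258) and the handle at (255,285). I'll fit the fixture pose and lid angle from these points, then overlay the fit on the picture.

```bash
cat > fit.py <<'E'
from h import *
from scipy.optimize import least_squares
LOC={'seat':(0,0,44),'lid_hinge':(75,0,50),'fixture':(0,0,0),'transformer':(0,-25,70),'psu':(0,0,44)}
a0=np.arctan2(53,185)
def pt(n,v):
    x,y,yaw,a=v
    if n=='handle': q=np.array([75-192.4*np.cos(a0+a),0,50+192.4*np.sin(a0+a)])
    else: q=np.array(LOC[n],float)
    c,s=np.cos(yaw),np.sin(yaw); return np.array([x+c*q[0]-s*q[1],y+s*q[0]+c*q[1],q[2]])
def fit(obs,v0):
    f=lambda v:np.concatenate([w*(proj(c,pt(n,v))-p) for c,n,p,w in obs]+[[0]])
    return least_squares(f,v0,loss='soft_l1')
E
python3 - <<'E'
from fit import *
np.set_printoptions(precision=2,suppress=True)
obs=[]
for _ in range(1):
  for c in('scene','top'):
    i=capture(c)
    for n in('seat','lid_hinge','handle','fixture','transformer'):
      for r in pinpoint(c,n)[:1]:
        print(c,n,r['location'],r['score'])
        if r['score']>.4: obs.append((c,n,np.array(r['location']),r['score']))
s=fit(obs,[480,310,0.6,0.1]); v=s.x; print(v,s.cost); 
for c,n,p,w in obs: print(c,n,proj(c,pt(n,v))-p)
out=[]
for c,(u0,v0) in(('scene',(205,235)),('top',(180,200))):
    i=capture(c)[:,:,::-1]
    k=6 if 0 else 5
    cr=cv2.resize(i[v0:v0+110,u0:u0+120],None,fx=k,fy=k,interpolation=cv2.INTER_CUBIC)
    T=lambda p:tuple(int(q) for q in (proj(c,p)-[u0,v0]+.5)*k)
    cth,sth=np.cos(v[2]),np.sin(v[2])
    B=[T((v[0]+cth*x-sth*y,v[1]+sth*x+cth*y,0)) for x,y in((-79,-88),(79,-88),(79,88),(-79,88))]
    cv2.polylines(cr,[np.array(B)],1,(255,0,255),1)
    for n in('seat','lid_hinge','handle','transformer'):
        cv2.drawMarker(cr,T(pt(n,v)),(0,255,255) ,0,14,2)
    out.append(cr[:,:])
cv2.imwrite('pics/a.png',cv2.resize(out[0],(600,550))); cv2.imwrite('pics/b.png',out[1])
E
```

```text
scene seat [266.6, 302.0] 0.77
scene lid_hinge [244.1, 287.3] 0.62
scene handle [297.6, 283.6] 0.74
scene fixture [270.7, 310.3] 0.94
scene transformer [272.3, 283.9] 0.59
top seat [243.4, 261.6] 0.74
top handle [254.5, 290.1] 0.81
top fixture [244.7, 259.7] 0.67
top transformer [243.8, 264.2] 0.51
[481.13 314.81   0.55   0.27] 13.433226234371585
scene seat [ 0.67 -2.02]
scene lid_hinge [0.63 0.84]
scene handle [-3.22  0.6 ]
scene fixture [-2.54  0.65]
scene transformer [-0.23  3.63]
top seat [0.02 0.06]
top handle [ 0.85 -0.28]
top fixture [0.77 3.17]
top transformer [ 6.63 -7.99]
```

View pics/a.png

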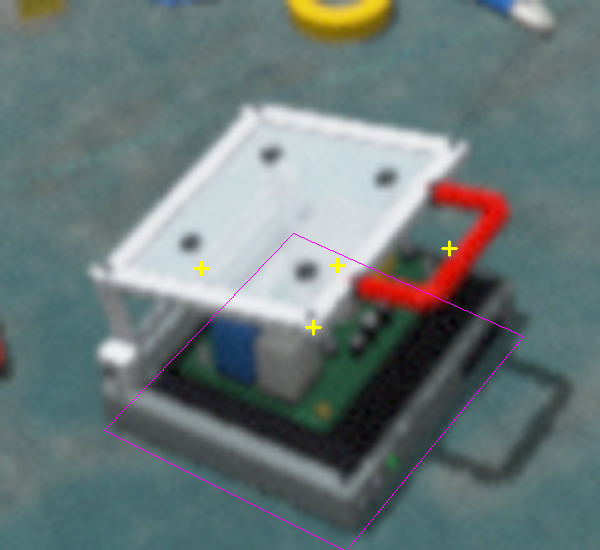

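View pics/b.png

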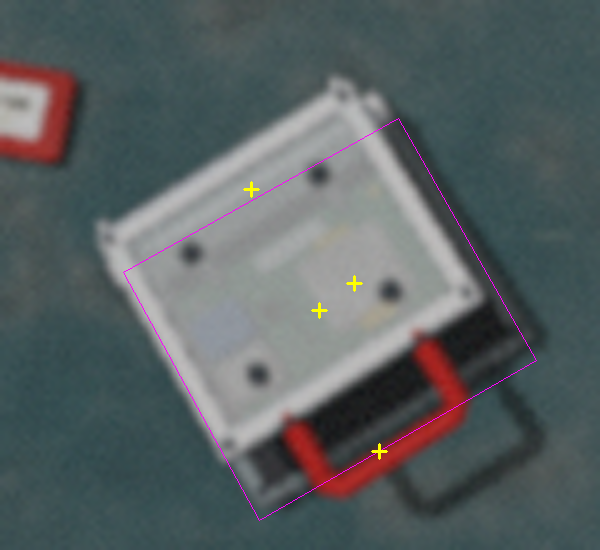

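The fitted fixture footprint is a few pixels off. I'll triangulate features I can see in both crops: the lid frame corners and the ends of the handle bar.

```bash
python3 - <<'E'
from h import *
np.set_printoptions(precision=1,suppress=True)
S=lambda q:(np.array(q)+.5)/5-.5+[205,235]
T=lambda q:(np.array(q)+.5)/5-.5+[180,200]
F={'backR':((250,112),(340,90)),'frontR':((460,150),(470,290)),'frontL':((315,318),(232,445)),'backL':((100,270),(105,235)),'barL':((428,293),(335,487)),'barR':((498,203),(462,410)),'legL':((362,288),(290,418)),'legR':((438,190),(420,337))}
P={}
for k,(a,b) in F.items():
    P[k],r=tri([('scene',S(a)),('top',T(b))]); print(k,P[k],r[0])
bar=(P['barL']+P['barR'])/2; print('handle',bar)
yv=P['frontL']+P['backL']-P['frontR']-P['backR']; print('yaw from y',np.arctan2(-yv[0],yv[1]))
xv=P['backL']+P['backR']-P['frontL']-P['frontR']; print('yaw from x',np.arctan2(xv[1],xv[0]), 'tilt',np.arctan2(-xv[2],np.hypot(*xv[:2])))
b=P['barL']-P['barR'];print('yaw bar',np.arctan2(-b[0],b[1]),np.linalg.norm(b))
# knobs / base
print('base fl top', atz('top',T((260,512)),0),'scene front corner z0',atz('scene',S((345,545)),0))
E
```

```text
backR [591.6 301.4 106.3] 0.11082280977721147
frontR [485.9 225.6 132.9] 2.511939213739455
frontL [405.9 341.8 135. ] 0.731851455649614
backL [511.7 417.6 107.9] 0.24912415686801737
barL [386.9 288.8 145. ] 0.437362227953291
barR [427.  229.  145.4] 0.6701726868323279
legL [419.2 312.8 130.5] 2.617311274609666
legR [461.6 249.8 134.7] 2.1790419806801467
handle [406.9 258.9 145.2]
yaw from y 0.602740272924226
yaw from x 0.6220822014397481 tilt 0.20334599817965548
yaw bar 0.5901592435184935 72.00923930018341
base fl top [371.9 347.7   0. ] scene front corner z0 [371.4 347.2   0. ]
```

```bash
cat > go.py <<'E'
import sys
from h import *
from scipy.spatial.transform import Rotation as R
def delta(p,yaw,frm=None):
    o=get_obs(); R0=R.from_euler('xyz',o['tcp_rot']); p0=np.array(o['tool_pos']) if frm is None else frm
    d=R0.inv().apply(np.array(p)-p0)/30; w=(R0.inv()*R.from_euler('xyz',[np.pi,0,yaw])).as_rotvec()*180/np.pi/4
    return d,w
if __name__=='__main__':
    np.set_printoptions(precision=3,suppress=True)
    a=[float(x) for x in sys.argv[1:]]; d,w=delta(a[:3],a[3]); print('shift',d,'turn',w,get_obs()['tcp_rot'])
E
python3 go.py 450 -100 235 2.178; python3 - <<'E'
from go import *
print(delta([407,259,235],2.178,np.array([450,-100,235]))[0])
E
```

```text
shift [12.677 -8.818 -0.277] turn [  0.001   0.001 -25.728] [3.142 0.    0.382]
[ 3.12873363e+00 -1.16390111e+01 -1.11859802e-03]
```

```bash
python3 -m pendant '[0.79,-0.55,-0.02,0,0,0,0.3,0.79,-0.55,-0.02,0,0,0,0.3,0.79,-0.55,-0.02,0,0,0,0.3,0.79,-0.55,-0.02,0,0,0,0.3,0.79,-0.55,-0.02,0,0,0,0.3,0.79,-0.55,-0.02,0,0,0,0.3,0.79,-0.55,-0.02,0,0,0,0.3,0.79,-0.55,-0.02,0,0,0,0.3,0.79,-0.55,-0.02,0,0,0,0.3,0.79,-0.55,-0.02,0,0,0,0.3,0.79,-0.55,-0.02,0,0,0,0.3,0.79,-0.55,-0.02,0,0,0,0.3]'
python3 -m pendant '[0.79,-0.55,-0.02,0,0,0,0.3,0.79,-0.55,-0.02,0,0,0,0.3,0.79,-0.55,-0.02,0,0,0,0.3,0.79,-0.55,-0.02,0,0,0,0.3]'
python3 -m pendant '[0.26,-0.97,0,0,0,0,0.3,0.26,-0.97,0,0,0,0,0.3,0.26,-0.97,0,0,0,0,0.3,0.26,-0.97,0,0,0,0,0.3,0.26,-0.97,0,0,0,0,0.3,0.26,-0.97,0,0,0,0,0.3,0.26,-0.97,0,0,0,0,0.3,0.26,-0.97,0,0,0,0,0.3,0.26,-0.97,0,0,0,0,0.3,0.26,-0.97,0,0,0,0,0.3,0.26,-0.97,0,0,0,0,0.3,0.26,-0.97,0,0,0,0,0.3]'
python3 -m pendant '[0,0,0,0,0,-1,0.3,0,0,0,0,0,-1,0.3,0,0,0,0,0,-1,0.3,0,0,0,0,0,-1,0.3,0,0,0,0,0,-1,0.3,0,0,0,0,0,-1,0.3,0,0,0,0,0,-1,0.3,0,0,0,0,0,-1,0.3,0,0,0,0,0,-1,0.3,0,0,0,0,0,-1,0.3,0,0,0,0,0,-1,0.3,0,0,0,0,0,-1,0.3]'
python3 -m pendant '[0,0,0,0,0,-1,0.3,0,0,0,0,0,-1,0.3,0,0,0,0,0,-1,0.3,0,0,0,0,0,-1,0.3,0,0,0,0,0,-1,0.3,0,0,0,0,0,-1,0.3,0,0,0,0,0,-1,0.3,0,0,0,0,0,-1,0.3,0,0,0,0,0,-1,0.3,0,0,0,0,0,-1,0.3,0,0,0,0,0,-1,0.3,0,0,0,0,0,-1,0.3]'
python3 go.py 407 259 126 2.178
```

```text
time: 3.3
tool_pos: [386.3, -196.5, 234.1]
tcp_rot: [3.141, -0.0, 0.382]
contact_force: [0.1, -0.0, 0.3]
grip_width: 32.4
finger_force: 0.0
time: 3.7
tool_pos: [449.7, -99.8, 236.5]
tcp_rot: [3.141, -0.0, 0.382]
contact_force: [-0.0, 0.5, 0.1]
grip_width: 32.2
finger_force: 0.0
time: 4.9
tool_pos: [405.6, 259.3, 236.4]
tcp_rot: [3.141, -0.0, 0.382]
contact_force: [0.5, -0.5, -0.5]
grip_width: 32.5
finger_force: 0.0
time: 6.1
tool_pos: [405.9, 258.0, 236.3]
tcp_rot: [3.141, 0.0, 1.222]
contact_force: [-0.3, -0.0, -0.3]
grip_width: 31.8
finger_force: 0.0
time: 7.3
tool_pos: [405.9, 258.0, 236.3]
tcp_rot: [3.142, 0.0, 2.06]
contact_force: [-0.6, -0.6, 0.2]
grip_width: 32.0
finger_force: 0.0
shift [0.012 0.048 3.677] turn [ 0.     0.001 -1.688] [3.142 0.    2.06 ]
```

```bash
python3 -m pendant '[0.01,0.03,0.8,0,0,-0.84,0.3,0,0.02,0.8,0,0,-0.84,0.3,0,0,0.4,0,0,0,0.3,0,0,0.4,0,0,0,0.3]'
python3 -m pendant '[0,0,0.3,0,0,0,0.3,0,0,0.3,0,0,0,0.3,0,0,0.3,0,0,0,0.3,0,0,0.3,0,0,0,0.3]'
python3 - <<'E'
from h import *
i=capture('scene')[:,:,::-1]; j=capture('top')[:,:,::-1]
a=cv2.resize(i[215:335,215:335],(400,400),interpolation=2);b=cv2.resize(j[220:340,190:310],(400,400),interpolation=2)
cv2.imwrite('pics/c.png',np.hstack([a,b]))
E
python3 go.py 407 259 126 2.178
```

```text
time: 7.7
tool_pos: [406.9, 258.9, 163.5]
tcp_rot: [-3.141, -0.0, 2.175]
contact_force: [-0.1, 0.5, -0.6]
grip_width: 32.0
finger_force: 0.0
time: 8.1
tool_pos: [407.2, 259.1, 127.8]
tcp_rot: [3.141, 0.0, 2.175]
contact_force: [0.9, 0.1, -0.3]
grip_width: 32.0
finger_force: 0.0
shift [-0.002  0.021  0.038] turn [-0.031 -0.005 -0.05 ] [-3.139 -0.     2.175]
```

View pics/c.png

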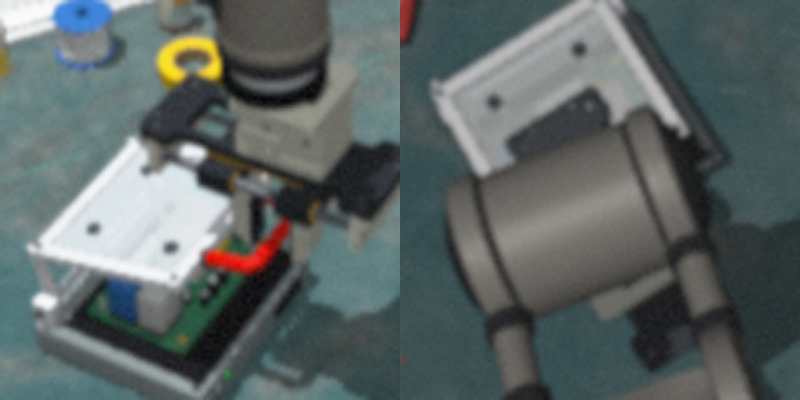

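The left half (scene) shows the fingers straddling the red bar at about (270,245), one of them in the gap behind it. There has been no contact so far, so I'll close on the bar.

```bash
python3 -m pendant '[0,0,0.04,0,0,0,1,0,0,0,0,0,0,1,0,0,0,0,0,0,1,0,0,0,0,0,0,1]'; python3 - <<'E'
from fit import *
np.set_printoptions(precision=2,suppress=True)
# arc in (fwd,up) tool units: tool y = fixture x, tool z down
r=192.4; a=.235
def P(a): return np.array([-r*np.cos(a0+a),r*np.sin(a0+a)])
A=np.linspace(a,1.42,21)
for i in range(20):
    d=(P(A[i+1])-P(A[i]))/30; print(i,d[0],-d[1])
E
```

```text
time: 8.6
tool_pos: [405.3, 257.8, 127.0]
tcp_rot: [-3.137, 0.0, 2.175]
contact_force: [-5.3, -4.6, 4.2]
grip_width: 11.1
finger_force: 30.0
0 0.19652233204400887 -0.325160170539543
1 0.21543195080095454 -0.31295245337177796
2 0.2335855034537218 -0.29964641842276574
3 0.25091927946271825 -0.28528876369606593
4 0.26737244532367865 -0.26992987789230843
5 0.2828872580650156 -0.25362366356824284
6 0.29740926789883937 -0.23642734796380202
7 0.31088750931441733 -0.2184012821610679
8 0.32327467994346176 -0.19960872927998896
9 0.33452730656946744 -0.18011564245422468
10 0.3446058976985152 -0.15999043336625032
11 0.35347508215607776 -0.1393037321541461
12 0.3611037332234164 -0.11812813953259252
13 0.36746507787790555 -0.09653797199808972
14 0.37253679075391827 -0.07460900101255466
15 0.3763010724944781 -0.052418187080685165
16 0.3787447122187469 -0.030043409654325615
17 0.379859133886084 -0.0075631938117567184
18 0.3796404263939524 0.014943565328867219
19 0.3780893573040865 0.03739787949473813
```

```bash
python3 -m pendant '[0,0.18,-0.32,0,0,0,1,0,0.21,-0.31,0,0,0,1,0,0.23,-0.3,0,0,0,1,0,0.25,-0.29,0,0,0,1,0,0.27,-0.27,0,0,0,1,0,0.28,-0.25,0,0,0,1]'
```

```text
time: 9.2
tool_pos: [438.6, 280.5, 179.9]
tcp_rot: [-3.131, 0.001, 2.175]
contact_force: [-14.2, -12.0, 15.1]
grip_width: 10.9
finger_force: 30.0
```

```bash
python3 -m pendant '[0,0.23,-0.29,0,0,0,1,0,0.25,-0.28,0,0,0,1,0,0.3,-0.22,0,0,0,1,0,0.31,-0.2,0,0,0,1]'
```

```text
time: 9.6
tool_pos: [469.1, 301.4, 208.0]
tcp_rot: [-3.14, 0.0, 2.174]
contact_force: [2.3, 0.4, -9.7]
grip_width: 11.3
finger_force: 30.0
```

```bash
python3 -m pendant '[0,0.32,-0.16,0,0,0,1,0,0.33,-0.14,0,0,0,1,0,0.34,-0.13,0,0,0,1,0,0.35,-0.11,0,0,0,1,0,0.35,-0.09,0,0,0,1,0,0.36,-0.07,0,0,0,1]'
```

```text
time: 10.2
tool_pos: [519.7, 336.0, 230.6]
tcp_rot: [-3.14, 0.001, 2.174]
contact_force: [-0.4, -3.4, 1.3]
grip_width: 10.8
finger_force: 30.0
```

```bash
python3 -m pendant '[0,0.36,-0.05,0,0,0,1,0,0.36,-0.03,0,0,0,1,0,0.36,-0.01,0,0,0,1,0,0.36,0.01,0,0,0,1]'
```

```text
time: 10.6
tool_pos: [555.6, 360.5, 233.1]
tcp_rot: [-3.141, 0.001, 2.174]
contact_force: [-0.3, -3.8, -1.7]
grip_width: 10.9
finger_force: 30.0
```

```bash
python3 -m pendant '[0,0.15,0.01,0,0,0,1,0,0.15,0.01,0,0,0,1]';python3 -m pendant '[0,0.15,0.01,0,0,0,1,0,0.1,0.01,0,0,0,1]'
```

```text
time: 10.8
tool_pos: [562.5, 365.3, 232.0]
tcp_rot: [-3.139, 0.001, 2.174]
contact_force: [-15.4, -15.2, 13.0]
grip_width: 10.8
finger_force: 30.0
time: 11.0
tool_pos: [562.6, 365.4, 231.9]
tcp_rot: [-3.122, 0.001, 2.174]
contact_force: [-33.1, -28.5, 20.9]
grip_width: 11.0
finger_force: 30.0
```

```bash
python3 -m pendant '[0,-0.26,-0.02,0,0,0,1,0,0,0,0,0,0,0.3,0,0,0,0,0,0,0.3,0,0,0,0,0,0,0.3,0,0,-0.6,0,0,0,0.3,0,0,-0.8,0,0,0,0.3]'
python3 go.py 420 200 275 0.607; python3 -c "
from go import *;print(delta([498,290.3,150],.607,np.array([420,200,275]))[0])"
```

```text
time: 11.6
tool_pos: [561.9, 366.4, 272.5]
tcp_rot: [-3.138, -0.001, 2.175]
contact_force: [0.5, 0.2, -0.2]
grip_width: 32.1
finger_force: 0.0
shift [-1.876 -7.044 -0.063] turn [-0.047  0.027 22.46 ] [-3.138 -0.001  2.175]
[0.99635686 3.863347   4.15488076]
```

Next I'll back away from the lid, turn the tool, and look.

```bash
python3 -m pendant '[-0.2,-0.78,0,0,0,0,-0.37,-0.2,-0.78,0,0,0,0,-0.37,-0.2,-0.78,0,0,0,0,-0.37,-0.2,-0.78,0,0,0,0,-0.37,-0.2,-0.78,0,0,0,0,-0.37,-0.2,-0.78,0,0,0,0,-0.37,-0.2,-0.78,0,0,0,0,-0.37,-0.24,-0.78,0,0,0,0,-0.37,-0.24,-0.8,0,0,0,0,-0.37]'
python3 -m pendant '[0,0,0,0,0,1,-0.37,0,0,0,0,0,1,-0.37,0,0,0,0,0,1,-0.37,0,0,0,0,0,1,-0.37,0,0,0,0,0,1,-0.37,0,0,0,0,0,1,-0.37,0,0,0,0,0,1,-0.37,0,0,0,0,0,1,-0.37,0,0,0,0,0,1,-0.37,0,0,0,0,0,1,-0.37,0,0,0,0,0,1,-0.37,0,0,0,0,0,1,-0.37]'
python3 -m pendant '[0,0,0,0,0,1,-0.37,0,0,0,0,0,1,-0.37,0,0,0,0,0,1,-0.37,0,0,0,0,0,1,-0.37,0,0,0,0,0,1,-0.37,0,0,0,0,0,1,-0.37,0,0,0,0,0,1,-0.37,0,0,0,0,0,1,-0.37,0,0,0,0,0,1,-0.37,0,0,0,0,0,1,-0.37,0,0,0,0,0,0.45,-0.37]'
python3 - <<'E'
from fit import *
np.set_printoptions(precision=1,suppress=True)
i=capture('scene')[:,:,::-1]; j=capture('top')[:,:,::-1]
for c in('scene','top'):
  for n,z in(('seat',44),('transformer',70),('psu',44)):
    for r in pinpoint(c,n)[:1]: print(c,n,r['location'],round(r['score'],2),atz(c,r['location'],z))
v=[483.8,310.9,.607,1.4]
def crop(im,c,u0,v0):
    k=5;cr=cv2.resize(im[v0:v0+120,u0:u0+80],None,fx=k,fy=k,interpolation=2)
    T=lambda x,y,z:tuple(int(q) for q in (proj(c,(v[0]+np.cos(v[2])*x-np.sin(v[2])*y,v[1]+np.sin(v[2])*x+np.cos(v[2])*y,z))-[u0,v0]+.5)*k)
    for z,b in((91,(-28,28,-49,-1)),(49,(-45,45,-65,65))):
        cv2.polylines(cr,[np.array([T(b[0],b[2],z),T(b[1],b[2],z),T(b[1],b[3],z),T(b[0],b[3],z)])],1,(0,255,255),1)
    return cr
cv2.imwrite('pics/d.png',np.hstack([crop(i,'scene',225,225),crop(j,'top',205,200)]))
E
python3 go.py 498 290.3 150 0.607
```

```text
time: 12.5
tool_pos: [420.1, 199.6, 273.8]
tcp_rot: [3.141, -0.0, 2.175]
contact_force: [0.6, -0.3, -0.1]
grip_width: 63.2
finger_force: 0.0
time: 13.7
tool_pos: [420.8, 200.2, 273.8]
tcp_rot: [3.141, -0.001, 1.334]
contact_force: [-0.6, 0.1, 0.9]
grip_width: 62.7
finger_force: 0.0
time: 14.8
tool_pos: [420.8, 200.2, 273.8]
tcp_rot: [-3.141, -0.0, 0.605]
contact_force: [0.4, 0.8, -0.6]
grip_width: 63.0
finger_force: 0.0
scene seat [268.4, 300.1] 0.79 [479.3 312.3  44. ]
scene transformer [270.3, 286.3] 0.56 [500.7 295.9  70. ]
scene psu [266.9, 297.7] 0.69 [489.3 312.4  44. ]
top seat [465.0, 312.7] 0.54 [ 362.2 -285.4   44. ]
top transformer [249.7, 254.1] 0.72 [499.8 295.7  70. ]
top psu [244.9, 257.9] 0.7 [491.4 311.3  44. ]
shift [ 3.839 -1.002  4.126] turn [ 0.001 -0.001  0.011] [ 3.142 -0.     0.608]
```

View pics/d.png

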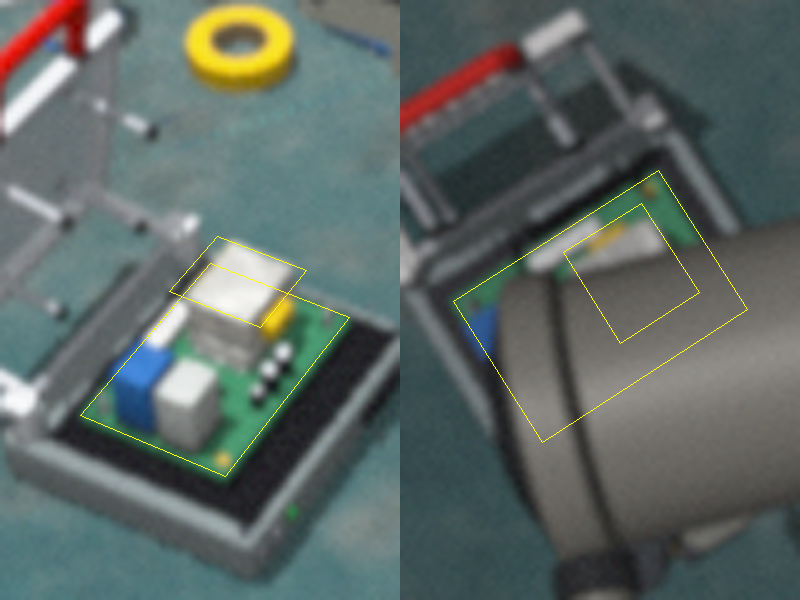

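The board outline lies on the fit. The transformer is at scene crop (245,285) with its flat sides where predicted, so I'm going in.

```bash
python3 -m pendant '[0.64,-0.17,0,0,0,0,-0.37,0.64,-0.17,0.4,0,0,0,-0.37,0.64,-0.17,0.7,0,0,0,-0.37,0.64,-0.17,0.7,0,0,0,-0.37,0.64,-0.17,0.7,0,0,0,-0.37,0.66,-0.18,0.7,0,0,0,-0.37,0,0,0.6,0,0,0,-0.37,0,0,0.3,0,0,0,-0.37,0,0,0,0,0,0,-0.37]'
python3 go.py 498.5 291.5 56 0.607
python3 -c "
from h import *
i=capture('scene')[:,:,::-1]; cv2.imwrite('pics/e.png',cv2.resize(i[220:340,215:335],(600,600),interpolation=2))"
```

```text
time: 16.1
tool_pos: [497.2, 290.9, 149.5]
tcp_rot: [-3.141, 0.003, 0.607]
contact_force: [-0.3, -1.0, -0.1]
grip_width: 62.7
finger_force: 0.0
shift [0.056 0.008 3.117] turn [-0.008  0.042  0.006] [-3.141  0.003  0.607]
```

View pics/e.png

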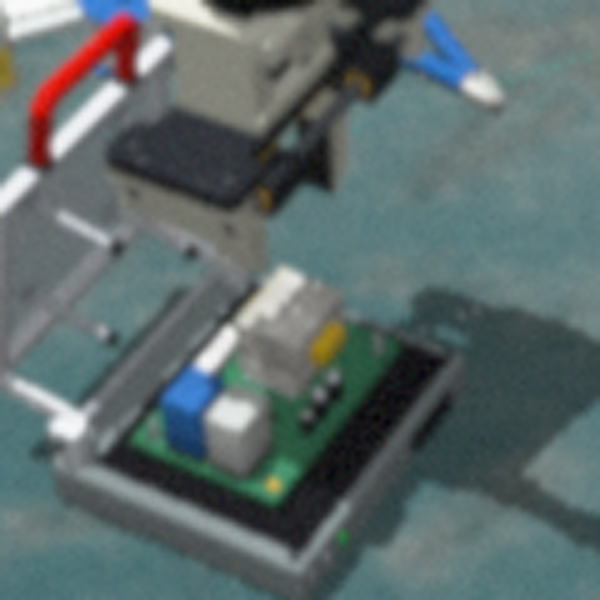

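The gripper is centred over the transformer (crop (290,340)) and clear of the lid and its rods at (115,245). Descending in steps.

```bash
python3 -m pendant '[0.06,0,0.5,0,0,0,-0.37,0,0,0.5,0,0,0,-0.37,0,0,0.4,0,0,0,-0.37,0,0,0.3,0,0,0,-0.37,0,0,0.2,0,0,0,-0.37]'; python3 -m pendant '[0,0,0.2,0,0,0,-0.37,0,0,0.2,0,0,0,-0.37]';python3 -m pendant '[0,0,0.2,0,0,0,-0.37,0,0,0.2,0,0,0,-0.37,0,0,0.2,0,0,0,-0.37]';python3 -m pendant '[0,0,0.2,0,0,0,-0.37,0,0,0.2,0,0,0,-0.37,0,0,0,0,0,0,-0.37]'
```

```text
time: 16.65
tool_pos: [499.6, 292.2, 93.6]
tcp_rot: [3.141, -0.0, 0.607]
contact_force: [0.9, -0.3, 0.3]
grip_width: 62.7
finger_force: 0.0
time: 16.85
tool_pos: [499.8, 292.4, 81.8]
tcp_rot: [3.141, -0.001, 0.607]
contact_force: [0.9, -0.2, -0.2]
grip_width: 63.0
finger_force: 0.0
time: 17.15
tool_pos: [499.6, 292.3, 63.3]
tcp_rot: [3.141, -0.0, 0.607]
contact_force: [1.0, 1.1, -0.4]
grip_width: 63.2
finger_force: 0.0
time: 17.45
tool_pos: [499.0, 292.0, 50.8]
tcp_rot: [-3.141, 0.002, 0.607]
contact_force: [0.5, -0.7, 1.5]
grip_width: 62.9
finger_force: 0.0
```

```bash
python3 -m pendant '[0,0,-0.1,0,0,0,-0.25,0,0,0,0,0,0,-0.15,0,0,0,0,0,0,-0.1,0,0,0,0,0,0,-0.07]'; python3 -m pendant '[0,0,0,0,0,0,-0.04,0,0,0,0,0,0,-0.04,0,0,0,0,0,0,0]'
```

```text
time: 17.85
tool_pos: [499.5, 292.9, 55.3]
tcp_rot: [-3.141, -0.001, 0.607]
contact_force: [-1.3, 3.6, 3.0]
grip_width: 49.5
finger_force: 1.9
time: 18.15
tool_pos: [499.4, 292.9, 55.2]
tcp_rot: [-3.141, -0.001, 0.607]
contact_force: [-2.3, 5.1, 4.5]
grip_width: 47.9
finger_force: 30.0
```

```bash
python3 -m pendant '[0,-0.04,0,0,0,0,1,0,0,0,0,0,0,1,0,0,-0.1,0,0,0,1,0,0,-0.1,0,0,0,1]'; python3 -m pendant '[0,0,-0.1,0,0,0,1,0,0,-0.15,0,0,0,1,0,0,-0.15,0,0,0,1]'
```

```text
time: 18.55
tool_pos: [498.4, 292.6, 60.1]
tcp_rot: [3.141, 0.002, 0.607]
contact_force: [-0.2, -0.4, -3.9]
grip_width: 48.2
finger_force: 30.0
time: 18.85
tool_pos: [498.8, 293.1, 72.9]
tcp_rot: [3.141, 0.0, 0.607]
contact_force: [0.0, -0.1, -3.3]
grip_width: 47.9
finger_force: 30.0
```

```bash
python3 -m pendant '[0,0,-0.25,0,0,0,1,0,0,-0.3,0,0,0,1,0,0,-0.35,0,0,0,1,0,0,-0.4,0,0,0,1,0,0,-0.4,0,0,0,1,0,0,-0.4,0,0,0,1,0,0,-0.3,0,0,0,1,0,0,-0.2,0,0,0,1,0,0,-0.1,0,0,0,1,0,0,0,0,0,0,1,0,0,0,0,0,0,1,0,0,0,0,0,0,1]'
python3 -c "
from h import *
i=capture('scene')[:,:,::-1]; cv2.imwrite('pics/f.png',cv2.resize(i[190:340,205:335],(520,600),interpolation=2))"
```

```text
time: 20.05
tool_pos: [498.6, 293.1, 153.2]
tcp_rot: [-3.141, 0.001, 0.607]
contact_force: [-0.1, 0.0, -3.5]
grip_width: 47.8
finger_force: 30.0
```

View pics/f.png

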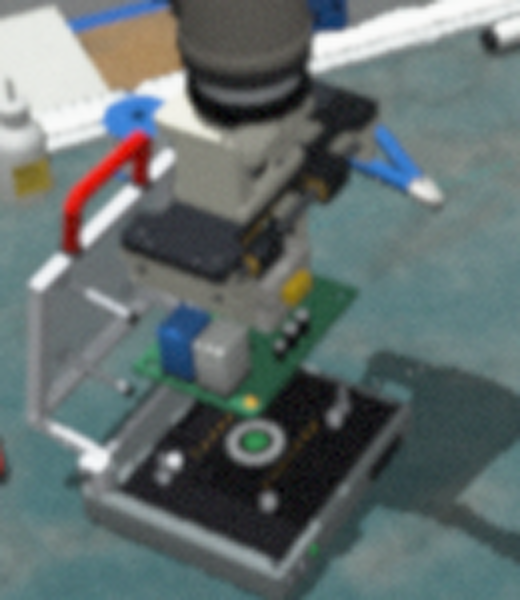

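The board is held level, with its front corner at crop (250,405), clear of the pins and the lens. The lid is standing open.

```bash
python3 -m pendant '[0,0,0,0,0,0,1,0,0,0,0,0,0,1,0,0,0,0,0,0,1]'; python3 -c "
from plant import *
print(close_job())"
```

```text
time: 20.4
tool_pos: [498.8, 293.2, 153.7]
tcp_rot: [3.142, 0.0, 0.607]
contact_force: [0.2, -0.1, -3.5]
grip_width: 48.1
finger_force: 30.0
the job is handed in; nothing more can be done
None
```

I swung the lid to its end stop and lifted the board off its pins. It was held level and still about 98 mm above its seat when I handed the job in at 20.4 s; no verdict came back.

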